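Set the file-length gauge to the red mark and clamp it

ROBOT

A 6-joint arm with a two-finger parallel gripper is mounted at the origin on the work surface. World frame = base frame: x ahead of the robot, y to its left, z up, the work surface at z = 0. Lengths are in m, angles in rad, forces in N, time in s.
With the tool pointing down it reaches from about 0.425 to 0.95 m from the base axis. Payload 3.5 kg.
Tool frame: the origin (TCP) lies midway between the tips of the shut fingers; the grasp point (between the pads) lies 19 mm behind it; x points along the fingers, y is the direction in which the jaws open and shut, and the axes are right-handed (so a half turn about x gives the same grasp; the last joint's range is limited). The gripper opens to 85 mm and grips with 20 to 120 N. Pads are 22 mm wide; open, the fingers measure 114 mm over their backs; the gripper's body (76 mm by 85 mm) begins 54 mm behind the grasp point. The pads swing forward as they close: fully open they stand 13 mm farther back than shut.
Start: joints at [-1.415, 0.286, 1.577, -0, 1.279, -0.15], TCP at [0.203, -0.644, 0.199] pointing down, gripper open.
Joint ranges: [-2.77, 2.77], [-0.9, 2.22], [0.21, 2.48], [-1.53, 4.67], [0.24, 2.81], [-2.84, 2.84]. Speed limits (rad/s): [2.79, 2.79, 3.14, 3.14, 3.14, 3.14].

INTERFACE

Orientations are given as a rotation vector (axis times angle).
In Python, from rig import env, snapshot gives the robot as it stands.
- The arm moves only by the tool apply_moves, never from a script. Its argument "plan" is a list of rows, each a list of 3 entries, a list of its own where there are three numbers: the shift along the tool's x, y, z in mm, then the turn about the tool's x in degrees, then the opening, from 0 (shut) to 1 (fully open). A call has 1 to 8 rows; each row is the pose to reach, as a shift and turn from the pose commanded when the call began, along the tool's axes at that moment; what a row does not reach only later rows make up. A row lasts 1/10 s, in which the tool goes at most 50 mm and 8.59 degrees, less where a joint would pass 70% of its speed; a pose out of reach is approached as far as the arm can. A call with a gripper value outside its range is refused whole. The fingers move at their own pace and stop on an object; "force" is the grip in N (left out, the last holds). Time passes only in rows, so rows that repeat a pose let the fingers close. It gives the time, the measured TCP pose, the force and the opening at its end, in the units of the state.
- env.state(): the state, without advancing time (a new reading comes with each control period).
- snapshot(name): name is "scene" or "top" or "wrist"; returns a dict with "color" (420x560x3 uint8, red, green, blue), "fx", "fy", "cx", "cy" (pixels), "rvec" (rotation vector, rad) and "tvec" (3), from world to camera coordinates, as OpenCV has them; the wrist camera has in their place "tool_from_camera" (4x4, takes a point from camera to tool coordinates, whose origin is the TCP and whose axes are the tool frame's). Camera axes: x right, y down, z forward; pixel columns grow to the right and rows downward; lengths in m; the calibration is good to about 2 mm. A picture is of the moment at which its call begins: read the wrist's pose just before it. There is no depth.
- env.job_done(): hands the job in, once; it reports no verdict.
The state is a dict: "time": time; "qpos": joint angles; "joint_velocities": joint speeds; "effort": joint torques, N m; "position": TCP position; "tcp_rot": TCP orientation; "contact_force": force on the tool from outside, world axes, zero at the start; "wrist_torque": the same for the moment, N m; "finger_gap": finger opening in m.
Only numpy, scipy, OpenCV 4.12 (cv2) and the standard library are available. Lean on these libraries where they do the work, as an engineer would, in place of code of your own. Each camera call takes 0.05 s, during which the arm holds its last target. There are 200 camera calls.

TASK

Turn the gauge's crank wheel by its upright pin until the yellow pointer stands exactly in line with the red mark (not the blue one) and rests there; then push the orange clamp lever fully over towards the robot's side of the gauge, to its stop, without losing the setting. Move the pointer only through the wheel, never by touching it, and leave the bottle, bur case and tray where they are.

Things in the scene. Friction and masses are not known exactly. Their poses are not given: they have to be found in the camera images.
- gauge: length-setting gauge, a fixed white plate 205 x 285 mm, 14 mm thick, on the table. Origin on its underside; it spans local x -90 to +115, y -153 to +133 mm. Local x points away from the robot (turned up to 0.3 rad), y left along the scale. Crank wheel at local (-35, 60) mm, clamp pivot at (-35, -75), guide rail along y at x 50 (its end blocks 42 mm high), black scale with ticks every 10 mm at x 80
- wheel (a joint): angle of the teal crank wheel about its vertical axis (rad), positive anticlockwise from above, range -11 to 11, pointer mid-scale at 0. Rack and pinion without play: each positive radian moves the pointer 7.96 mm (50 mm a turn) along the gauge's +y, negative along -y. Friction (0.06 N m) holds it wherever it is left
- wheel_center (a point): centre of the wheel's flat upper face, 32 mm above the table. Disc of radius 46 mm, 12 mm thick, its face free of raised parts but for the pin and a flat 3 mm hub cap of radius 10 mm; turns with the wheel
- crank_pin (a point): top centre of the upright round white pin, 12 mm in diameter, 34 mm tall, standing on the wheel face 34 mm from the wheel's axis, so its top is 66 mm above the table; the pin is rigid with the wheel. Pushing it sideways along its circle turns the wheel (about 2 N)
- pointer: sliding carriage on the rail: black block 30 x 34 x 16 mm at heights 27 to 43 mm, with the yellow pointer bar, 4 mm wide, sticking out 22 mm along the gauge's +x. Origin in the gauge's frame at (0, travel, 0), axes as the gauge's; travel +-87 mm along y. Not to be touched
- pointer_tip (a point): free end of the yellow pointer bar, on its centre line, 30 mm above the table, at gauge x 87 mm
- red_mark: fixed red mark beside the scale, 18 mm tall, standing on the base plate at gauge x 97 mm: a block 12 x 14 mm with a 4 mm wide nose towards the pointer; on either half of the scale, 25 to 70 mm from its middle. Axes as the gauge's. Origin on the plate
- red_mark_tip (a point): top of the red nose at its end, on its centre line, at gauge x 89 mm, 32 mm above the table; axes as the gauge's. The pointer is set when pointer_tip and this point have the same gauge y
- blue_mark: the same shape in blue, on the other half of the scale: an old setting, to be ignored
- clamp (a joint): angle of the orange clamp lever about its vertical pivot (rad): 0 is open, pointing along the gauge's -y; it grows clockwise seen from above; 1.5, its stop, is clamped, pointing nearly along the gauge's -x, towards the robot. Starts at 0 to 0.25. Friction (0.06 N m) holds it where it is left. It does not move the pointer
- clamp_pivot (a point): on the lever's pivot axis, top of its hub (radius 14 mm), 38 mm above the table; turns with the lever
- clamp_tip (a point): top centre of the upright round stud at the lever's end, 14 mm in diameter, 60 mm from the pivot axis, its top 60 mm above the table and its foot 28 mm; the arm, 12 mm wide, spans heights 28 to 37 mm
- dropper_bottle: loose red dropper bottle, 28 mm in diameter, 66 mm tall, standing to the right of the gauge; origin under its centre
- bur_case: loose flat case with a clear top, 45 x 65 x 18 mm, to the left of the gauge; origin under its centre
- tray: loose open steel instrument tray 120 x 200 x 22 mm, farther left; origin under its centre

How it is judged:
By the outcome, as a careful person would: the job done as asked, in the order asked, and still so for the second after the job is handed in, with the robot touching nothing.
It also fails if it takes over 72 s, if anything falls off the work surface, if the arm or the gripper's body presses on something with over 40 N, if the wrist force passes 120 N, or if a joint passes its speed limit or range.

## Working session

There is one attempt and no reset: what is moved stays moved. The work goes in short steps, Python scripts to look and compute and a tool call to move; the robot and the scene stay as the last step left them, time stands still between calls to the robot, and variables do not carry over. Pictures are saved under pics/ and viewed, about 8 in all and at most 12, crops included, and the job is handed in when it is done.

Besides the shell and the picture viewer there is one more tool, called after "Emit:" by a JSON object that holds its "name" and its "arguments". apply_moves: Moves the arm, as the interface text tells. Its arguments: {"type":"object","properties":{"plan":{"type":"array"},"force":{"type":"number"}},"required":["plan"]}

```bash
ls; mkdir -p pics
cat > h.py <<'E'
import numpy as np, cv2, json
from scipy.spatial.transform import Rotation as R
from rig import env, snapshot
def snap(n,f):
    s=env.state(); p=snapshot(n); cv2.imwrite(f'pics/{f}.png',p['color'][:,:,::-1])
    if 'rvec' in p:
        Rm=R.from_rotvec(np.array(p['rvec']).ravel()).as_matrix(); t=np.array(p['tvec']).ravel()
        Rw=Rm.T; c=-Rm.T@t
    else:
        T=np.array(p['tool_from_camera']); Rt=R.from_rotvec(s['tcp_rot']).as_matrix()
        Rw=Rt@T[:3,:3]; c=np.array(s['position'])+Rt@T[:3,3]
    d=dict(Rw=Rw.tolist(),c=c.tolist(),k=[p['fx'],p['fy'],p['cx'],p['cy']]); json.dump(d,open(f'pics/{f}.json','w'))
def px(f,u,v,z):
    d=json.load(open(f'pics/{f}.json')); fx,fy,cx,cy=d['k']
    r=np.array(d['Rw'])@[(u-cx)/fx,(v-cy)/fy,1]; c=np.array(d['c']); return c+r*(z-c[2])/r[2]
def proj(f,p):
    d=json.load(open(f'pics/{f}.json')); fx,fy,cx,cy=d['k']
    q=np.array(d['Rw']).T@(np.array(p)-d['c']); return q[0]/q[2]*fx+cx,q[1]/q[2]*fy+cy
def crop(f,g,u0,v0,u1,v1,k):
    i=cv2.imread(f'pics/{f}.png')[v0:v1,u0:u1]; cv2.imwrite(f'pics/{g}.png',cv2.resize(i,None,fx=k,fy=k,interpolation=cv2.INTER_CUBIC))
E
python3 - <<'E'
from h import *
snap('top','t0'); snap('scene','s0')
a=cv2.imread('pics/t0.png');b=cv2.imread('pics/s0.png')
s=env.state();print(s)
for f in('t0','s0'):print(json.load(open(f'pics/{f}.json')))
E
```

```text
pics
{'time': 0.1, 'qpos': array([-1.41497189e+00,  2.87078018e-01,  1.57802868e+00, -1.90911615e-05,
        1.27858845e+00, -1.50009916e-01]), 'joint_velocities': array([ 6.67825285e-04, -4.12313088e-03, -3.77123274e-03,  1.86032984e-04,
        1.17966550e-03,  3.38766353e-05]), 'effort': array([ 3.73986113e-04, -4.07297802e+01, -2.93700296e+01, -1.45749564e-04,
        3.42087973e-03, -9.00919872e-06]), 'position': array([ 0.20314873, -0.64301533,  0.19778598]), 'tcp_rot': array([ 2.05750201,  0.31930111, -2.05755279]), 'contact_force': array([-0.42626264,  0.28820879, -0.50317735]), 'wrist_torque': array([ 0.04238392,  0.00309102, -0.05842932]), 'finger_gap': 0.08547826850162922}
{'Rw': [[0.024141013748867377, -0.9737840752399695, 0.2261897129937941], [-0.9997041137638124, -0.02283983831976896, 0.008368196295367183], [-0.0029826798165374785, -0.22632480331277166, -0.9740473227859865]], 'c': [0.41754812703646993, 0.10473588498468994, 0.9224355612308012], 'k': [392.33399231628897, 392.33399231628897, 279.8377590403016, 212.66863080755954]}
{'Rw': [[0.6295056226594178, 0.6341753787746467, -0.44893681069412444], [0.7769040510609972, -0.504849618791192, 0.3762272688833169], [0.011948493009166172, -0.5856180080585139, -0.8104990944796844]], 'c': [1.028360183663784, -0.21299959271924074, 0.7948364245080577], 'k': [417.8040644958197, 417.8040644958197, 286.88557738755026, 209.64219850137894]}
```

View pics/t0.png

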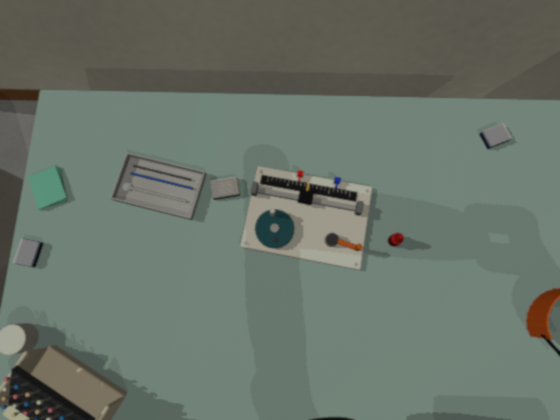

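The top view shows the gauge at about u 245–372, v 168–268. The red mark is near (300,174), blue near (337,181), the wheel near (275,229) and the lever tip near (358,246). I'll enlarge it.

Run:
```python
from h import *
crop('t0','t0c',235,155,385,275,5)
```

```text
(no output)
```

View pics/t0c.png

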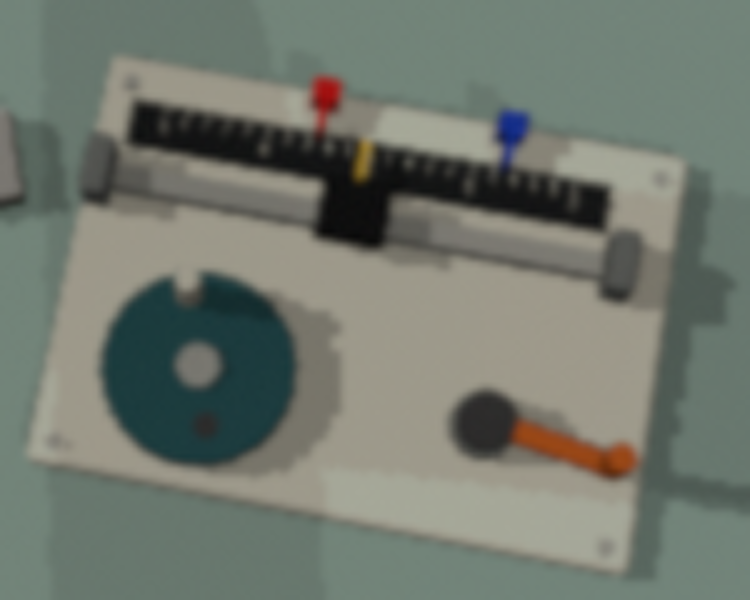

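View pics/s0.png

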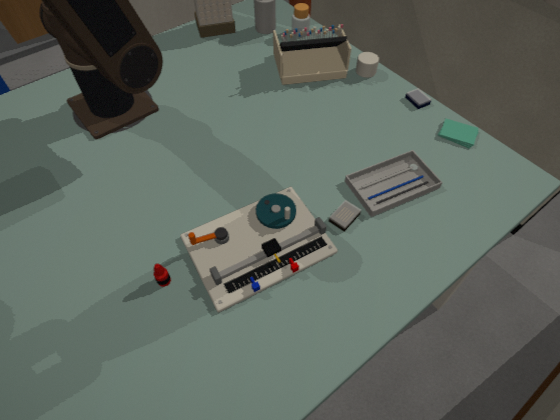

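The crop gives plate corners at (115,55), (685,158), (628,573) and (28,460). The hub is at (198,365), pin top about (188,276), lever stud about (622,456), pivot (486,424), pointer tip about (366,143) and red nose tip about (320,134).

```bash
cat >> h.py <<'E'
def fit(L,W):
    L=np.array(L);W=np.array(W)[:,:2];l=L-L.mean(0);w=W-W.mean(0)
    th=np.arctan2((l[:,0]*w[:,1]-l[:,1]*w[:,0]).sum(),(l*w).sum()); M=np.array([[np.cos(th),-np.sin(th)],[np.sin(th),np.cos(th)]])
    o=W.mean(0)-M@L.mean(0); return th,o,M,((W-o)@M-L)
E
python3 - <<'E'
from h import *
P=lambda U,V,z:px('t0',235+(U+.5)/5-.5,155+(V+.5)/5-.5,z)
W=[P(115,55,.014),P(685,158,.014),P(628,573,.014),P(28,460,.014),P(198,365,.035),P(486,424,.038)]
L=[[.115,.133],[.115,-.153],[-.09,-.153],[-.09,.133],[-.035,.06],[-.035,-.075]]
th,o,M,r=fit(L,W);print('th',th,'o',o);print((r*1e3).round(1))
for n,p in dict(pin=P(188,276,.066),stud=P(622,456,.06),ptip=P(367,143,.031),red=P(320,134,.032),blue=P(504,168,.032)).items():
    print(n,p.round(4),((p[:2]-o)@M*1e3).round(1))
i=cv2.imread('pics/t0.png')
print(R.from_rotvec(env.state()['tcp_rot']).as_matrix().round(3))
E
```

```text
th -0.16488556740411656 o [0.61154465 0.05967774]
[[-1.1 -2.4]
 [-1.1  2.7]
 [ 1.6  1.4]
 [ 1.  -2.6]
 [ 1.2  0.1]
 [-1.6  0.8]]
pin [0.6226 0.1294 0.066 ] [-0.5 70.6]
stud [ 0.5467 -0.0647  0.06  ] [ -43.5 -133.4]
ptip [0.6979 0.0473 0.031 ] [87.2  2. ]
red [0.7015 0.0697 0.032 ] [87.1 24.7]
blue [ 0.6868 -0.0175  0.032 ] [ 86.8 -63.7]
[[-0.     0.301 -0.954]
 [ 0.002 -0.954 -0.301]
 [-1.    -0.002 -0.   ]]
```

Emit:
{"name": "apply_moves", "arguments": {"plan": [[[0, -24, -26], 0, 1], [[0, -48, -52], 0, 1], [[0, -73, -78], 0, 1], [[0, -97, -104], 0, 1], [[0, -121, -129], 0, 1], [[0, -146, -155], 0, 1], [[0, -170, -181], 0, 1], [[0, -195, -207], 0, 1]]}}

```text
time: 0.9
position: [0.3423, -0.3938, 0.1985]
tcp_rot: [2.057, 0.318, -2.057]
contact_force: [0.9, -0.1, 0.0]
finger_gap: 0.0852
```

Emit:
{"name": "apply_moves", "arguments": {"plan": [[[0, -24, -26], 0, 1], [[0, -48, -52], 0, 1], [[0, -73, -78], 0, 1], [[0, -97, -104], 0, 1], [[0, -121, -129], 0, 1], [[0, -146, -155], 0, 1], [[0, -170, -181], 0, 1], [[0, -195, -207], 0, 1]]}}

```text
time: 1.7
position: [0.4808, -0.1456, 0.1986]
tcp_rot: [2.056, 0.317, -2.057]
contact_force: [0.7, -0.9, -0.3]
finger_gap: 0.0859
```

Emit:
{"name": "apply_moves", "arguments": {"plan": [[[0, -24, -26], 3, 0.4], [[0, -48, -52], 7, 0.4], [[0, -73, -78], 11, 0.4], [[0, -97, -104], 15, 0.4], [[0, -121, -129], 19, 0.4], [[0, -146, -155], 23, 0.4], [[0, -170, -181], 27, 0.4], [[0, -193, -207], 27, 0.4]]}}

```text
time: 2.5
position: [0.62, 0.1008, 0.1983]
tcp_rot: [-2.133, 0.178, 2.136]
contact_force: [1.1, 0.1, 0.3]
finger_gap: 0.0342
```

Run:
```python
from h import *
snap('wrist','w1');s=env.state();print(s['time'],s['position'],s['qpos'],s['finger_gap']);print(R.from_rotvec(s['tcp_rot']).as_matrix().round(3));print(json.load(open('pics/w1.json')))
```

```text
2.55 [0.6218097  0.10471053 0.19830951] [0.00459011 0.1895103  1.69350795 0.00356601 1.25737406 1.73725252] 0.03408398680292662
[[ 0.001 -0.162 -0.987]
 [ 0.003 -0.987  0.162]
 [-1.    -0.004 -0.001]]
{'Rw': [[-0.16535168063401004, -0.9420108589582664, -0.29201774486529897], [-0.9862346336414544, 0.15785819991616262, 0.04921418622036413], [-0.0002629022863639521, 0.29613566202660435, -0.955145853028976]], 'c': [0.6957820427507725, 0.08900603947443851, 0.37248547008976807], 'k': [362.8649518889154, 362.8649518889154, 275.03495513748214, 208.2666866280904]}
```

View pics/w1.png

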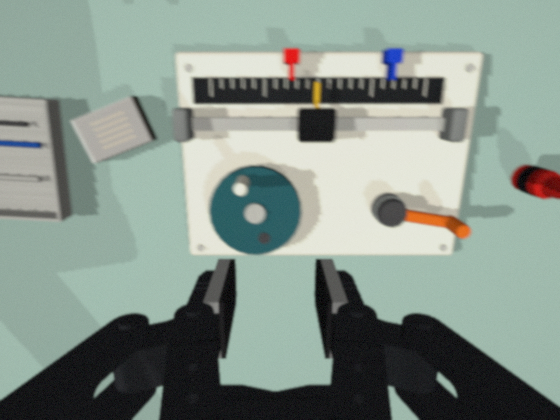

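The wrist view shows the hub at (255,213), pin top (240,187), pointer tip (317,83), red nose end (291,79), blue (391,80), pivot (390,211) and stud (463,230). Plate corners are at about (176,53), (483,53), (448,255) and (190,255).

Run:
```python
from h import *
P=lambda U,V,z:px('w1',U,V,z)
W=[P(176,53,.014),P(483,53,.014),P(448,255,.014),P(190,255,.014),P(255,213,.035),P(390,211,.038)]
L=[[.115,.133],[.115,-.153],[-.09,-.153],[-.09,.133],[-.035,.06],[-.035,-.075]]
th,o,M,r=fit(L,W);print('th',th,'o',o);print((r*1e3).round(1))
for n,p in dict(pin=P(240,187,.066),stud=P(463,230,.06),ptip=P(317,83,.031),red=P(291,79,.032),blue=P(391,80,.032)).items():
    print(n,p.round(4),((p[:2]-o)@M*1e3).round(1))
for g in ([-35,60],[-4,72]): print(o+M@(np.array(g)/1e3))
crop('w1','w1c',170,40,490,260,2.5)
```

```text
th -0.16838994777499103 o [0.61564524 0.06353223]
[[-3.2 -3.8]
 [-2.5  1.8]
 [ 1.3  4.9]
 [ 0.7 -3.1]
 [ 0.2 -2. ]
 [ 3.5  2.2]]
pin [0.6262 0.1316 0.066 ] [-1.  68.9]
stud [ 0.5511 -0.0617  0.06  ] [ -42.6 -134.3]
ptip [0.7003 0.0505 0.031 ] [85.7  1.3]
red [0.7074 0.0728 0.032 ] [88.9 24.5]
blue [ 0.692  -0.0144  0.032 ] [ 88.3 -64. ]
[0.591196   0.12854942]
[0.62376868 0.13518423]
```

View pics/w1c.png

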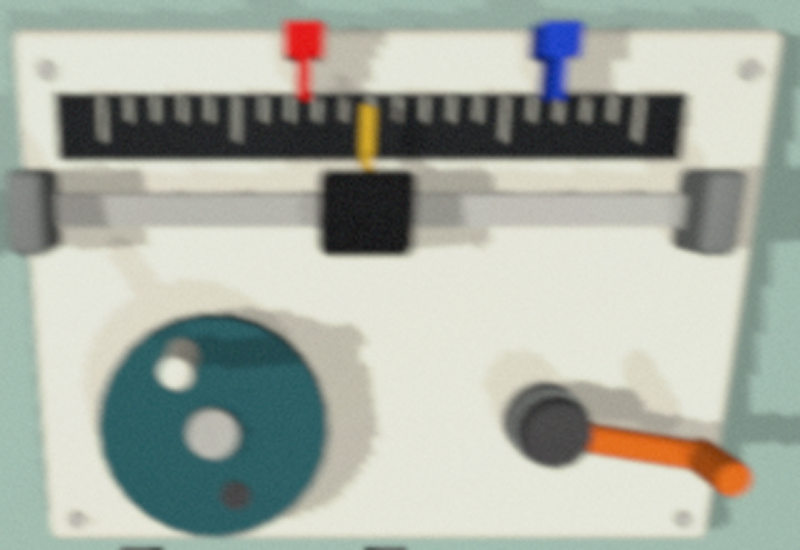

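The arm is about 26 mm from above the pin. I'll go down over it, opening kept at 0.4.

Emit:
{"name": "apply_moves", "arguments": {"plan": [[[15, -26, 2], 0, 0.4], [[40, -26, 2], 0, 0.4], [[65, -26, 2], 0, 0.4], [[85, -26, 2], 0, 0.4], [[105, -26, 2], 0, 0.4], [[105, -26, 2], 0, 0.4], [[105, -26, 2], 0, 0.4]]}}

```text
time: 3.25
position: [0.6218, 0.1251, 0.0937]
tcp_rot: [-2.134, 0.177, 2.137]
contact_force: [0.4, 0.1, 0.1]
finger_gap: 0.0342
```

Run:
```python
from h import *
snap('wrist','w2');s=env.state();print(s['position'],s['contact_force'])
print(proj('w2',s['position']),proj('w2',[.6245,.1305,.066]))
```

```text
[0.62270634 0.12511854 0.09488473] [-0.32105631 -0.85080601  0.70876172]
(np.float64(276.61677847659735), np.float64(249.1960676113596)) (np.float64(266.9671533298727), np.float64(228.11921596707506))
```

View pics/w2.png

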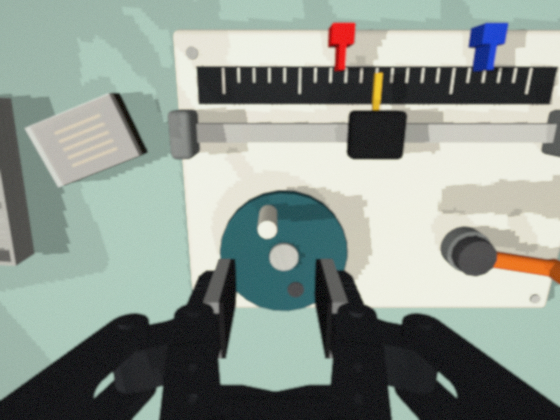

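The pin top is at (267,228), exactly where my estimate (0.6245, 0.1305) projects. The hub is at (283,257), red nose end (341,69) and pointer tip (378,73). I'll go down and close on the pin.

Emit:
{"name": "apply_moves", "arguments": {"plan": [[[10, -6, -1], 0, 0.4], [[30, -6, -1], 0, 0.4], [[45, -6, -1], 0, 0.4], [[55, -6, -1], 0, 0.4], [[55, -6, -1], 0, 0.4], [[55, -6, -1], 0, 0.2]]}}

```text
time: 3.9
position: [0.6244, 0.131, 0.0391]
tcp_rot: [-2.135, 0.177, 2.135]
contact_force: [-0.3, -0.5, 0.5]
finger_gap: 0.0206
```

Emit:
{"name": "apply_moves", "arguments": {"plan": [[[0, 0, 0], 0, 0.05], [[0, 0, 0], 0, 0.05], [[0, 0, 0], 0, 0.05], [[0, 0, 0], 0, 0.05], [[0, 0, 0], 0, 0.05]], "force": 30}}

```text
time: 4.4
position: [0.6243, 0.131, 0.0392]
tcp_rot: [-2.135, 0.177, 2.135]
contact_force: [0.5, -0.3, -1.1]
finger_gap: 0.004
```

Run:
```python
from h import *
s=env.state();print(s['time'],s['position'],s['contact_force'],s['finger_gap'])
c=px('w2',283,257,.035);r=px('w2',341,69,.032);p=px('w2',378,73,.031);q=px('w2',267,228,.066)
th=-.1665;g=np.array([-np.sin(th),np.cos(th)]);x=np.array([np.cos(th),np.sin(th)])
print('c',c,'pin',q,'rel',(q-c)[:2]@x,(q-c)[:2]@g,'dy',(r-p)[:2]@g)
d=(r-p)[:2]@g; 
c0=c[:2]; T=R.from_rotvec(s['tcp_rot']).as_matrix()
for rel in (np.array(s['position'])[:2]-c0,):
  a0=np.arctan2(rel[1],rel[0]);print('r',np.hypot(*rel),a0)
  for k in range(0,12):
    a=a0+k*.26; v=np.r_[.034*np.array([np.cos(a)-np.cos(a0),np.sin(a)-np.sin(a0)]),0]; print(round(k*.26,2),(T.T@v*1e3).round(1))
```

```text
4.4 [0.62428268 0.13097212 0.03924946] [ 0.52967272 -0.31714459 -1.12702688] 0.004039286106864492
c [0.59017854 0.12572627 0.035     ] pin [0.6245709  0.13046795 0.066     ] rel 0.03313089950694809 0.0103760143577988 dy 0.02295494268614008
r 0.03450523733524782 0.15262239446984877
0.0 [0. 0. 0.]
0.26 [-0.  -7.9  3.8]
0.52 [ -0.  -14.6   9.6]
0.78 [ -0.  -19.6  16.8]
1.04 [ -0.  -22.6  25.1]
1.3 [ -0.  -23.3  33.9]
1.56 [ -0.  -21.8  42.6]
1.82 [ -0.  -18.   50.6]
2.08 [ -0.  -12.4  57.3]
2.34 [-0.  -5.2 62.4]
2.6 [-0.   3.1 65.4]
2.86 [-0.  11.9 66.3]
```

The gap shut to 4 mm, so the pin isn't between the pads. I'll look.

Run:
```python
from h import *
snap('wrist','w3')
print(proj('w3',[.62428,.13097,.0392]),proj('w3',[.62457,.13047,.066]))
```

```text
(np.float64(276.91213332177625), np.float64(249.74136977122888)) (np.float64(278.16488773501663), np.float64(273.0390698309898))
```

View pics/w3.png

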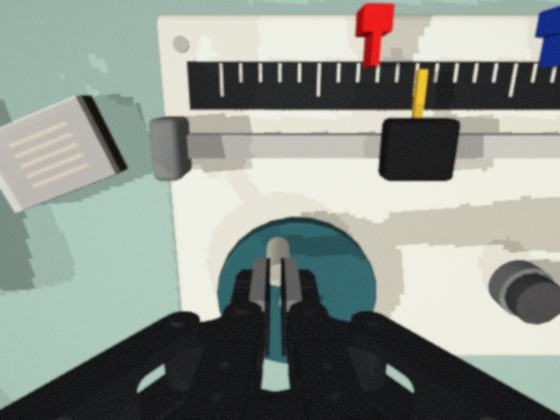

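Emit:
{"name": "apply_moves", "arguments": {"plan": [[[0, 0, 0], 0, 0], [[0, 0, 0], 0, 0], [[0, 0, 0], 0, 0]]}}

```text
time: 4.75
position: [0.6242, 0.131, 0.039]
tcp_rot: [-2.135, 0.177, 2.135]
contact_force: [0.1, 0.4, 0.2]
finger_gap: -0.0
```

Run:
```python
from h import *
crop('w3','w3c',210,190,350,330,5)
print(env.state()['finger_gap'])
# where would tip/front edges at tool-frame points project
s=env.state();T=R.from_rotvec(s['tcp_rot']).as_matrix()
for t in ([0,0,-.011],[0,0,.011],[-.019,0,-.011],[-.019,0,.011],[-.038,0,-.011]): print(t,np.round(proj('w3',np.array([.62428,.13097,.0392])+T@t),1))
```

```text
-3.4539212487607976e-05
[0, 0, -0.011] [276.9 229.9]
[0, 0, 0.011] [276.9 268.9]
[-0.019, 0, -0.011] [277.1 244.4]
[-0.019, 0, 0.011] [277.  286.9]
[-0.038, 0, -0.011] [277.4 262.4]
```

View pics/w3c.png

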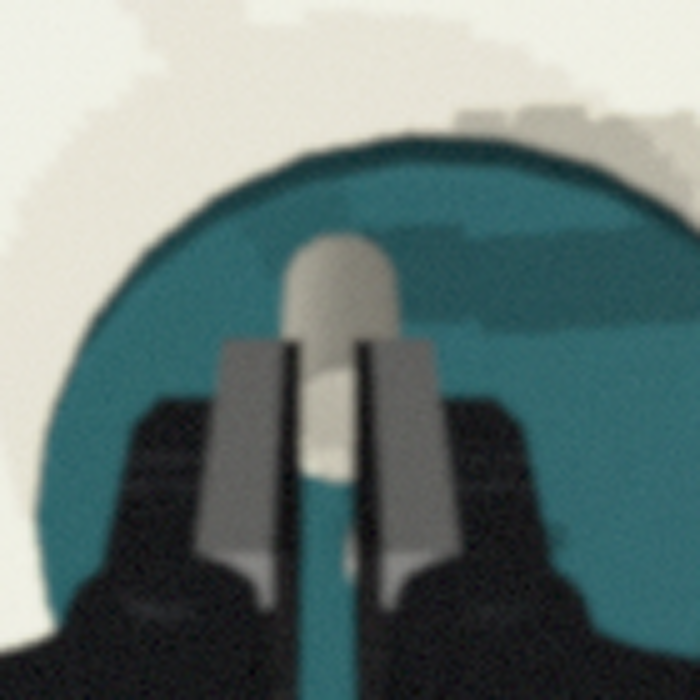

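Fully shut, the gap reads 0. The crop shows the pads passing over the pin's top: their tips edge at v≈258, which fits a height of about 73 mm rather than 39 mm. So the real fingertips sit about 34 mm behind the reported TCP. I'll open and go down in guarded steps.

Emit:
{"name": "apply_moves", "arguments": {"plan": [[[0, 0, 0], 0, 0.4], [[0, 0, 0], 0, 0.4], [[0, 0, 0], 0, 0.4], [[3, 0, 0], 0, 0.4], [[5, 0, 0], 0, 0.4], [[5, 0, 0], 0, 0.4]]}}

```text
time: 5.35
position: [0.6237, 0.1309, 0.0334]
tcp_rot: [-2.134, 0.177, 2.136]
contact_force: [-0.5, 1.2, 0.2]
finger_gap: 0.0339
```

Emit:
{"name": "apply_moves", "arguments": {"plan": [[[2, 0, 0], 0, 0.4], [[4, 0, 0], 0, 0.4], [[6, 0, 0], 0, 0.4], [[6, 0, 0], 0, 0.4]]}}

```text
time: 5.75
position: [0.6239, 0.1309, 0.0275]
tcp_rot: [-2.134, 0.177, 2.136]
contact_force: [0.3, -0.2, 0.8]
finger_gap: 0.0339
```

The TCP reads below the wheel face with no contact, so the fingers really are shorter than stated. I'll continue with care.

Emit:
{"name": "apply_moves", "arguments": {"plan": [[[3, 0, 0], 0, 0.4], [[6, 0, 0], 0, 0.4], [[9, 0, 0], 0, 0.4], [[9, 0, 0], 0, 0.4]]}}

```text
time: 6.15
position: [0.6237, 0.1309, 0.0183]
tcp_rot: [-2.134, 0.177, 2.137]
contact_force: [-0.3, 0.0, -0.0]
finger_gap: 0.0344
```

Emit:
{"name": "apply_moves", "arguments": {"plan": [[[2, 0, 0], 0, 0.4], [[4, 0, 0], 0, 0.4], [[6, 0, 0], 0, 0.4], [[6, 0, 0], 0, 0.4]]}}

```text
time: 6.55
position: [0.6239, 0.1309, 0.0126]
tcp_rot: [-2.134, 0.177, 2.136]
contact_force: [-0.2, -0.2, -0.5]
finger_gap: 0.0344
```

Emit:
{"name": "apply_moves", "arguments": {"plan": [[[0, 0, 0], 0, 0.05], [[0, 0, 0], 0, 0.05], [[0, 0, 0], 0, 0.05], [[0, 0, 0], 0, 0.05], [[0, 0, 0], 0, 0.05]], "force": 30}}

```text
time: 7.05
position: [0.6241, 0.1308, 0.0132]
tcp_rot: [-2.135, 0.177, 2.136]
contact_force: [-2.6, -0.8, 1.6]
finger_gap: 0.0107
```

The pin is held: gap 10.7 mm on a 12 mm pin. I'll turn the wheel +2.8 rad of the roughly 2.88 needed.

Emit:
{"name": "apply_moves", "arguments": {"plan": [[[0, -8, 4], 0, 0.05], [[0, -14.5, 9.5], 0, 0.05], [[0, -19.5, 17], 0, 0.05], [[0, -22.5, 25], 0, 0.05], [[0, -23.5, 34], 0, 0.05], [[0, -22, 42.5], 0, 0.05], [[0, -18, 50.5], 0, 0.05], [[0, -12.5, 57.5], 0, 0.05]]}}

```text
time: 7.85
position: [0.5711, 0.1548, 0.0134]
tcp_rot: [-2.138, 0.173, 2.127]
contact_force: [1.3, 8.3, -2.3]
finger_gap: 0.011
```

Emit:
{"name": "apply_moves", "arguments": {"plan": [[[0, 7, 5], 0, 0.05], [[0, 15.5, 8], 0, 0.05], [[0, 22, 9], 0, 0.05], [[0, 22, 9], 0, 0.05], [[0, 22, 9], 0, 0.05]]}}

```text
time: 8.35
position: [0.5527, 0.1355, 0.0131]
tcp_rot: [-2.122, 0.174, 2.145]
contact_force: [-12.0, 6.1, 8.9]
finger_gap: 0.0111
```

Run:
```python
from h import *
snap('wrist','w4');s=env.state();print(s['time'],s['position'],s['contact_force'],s['finger_gap'])
r=np.array(s['position'])[:2]-[.5902,.1257];print(np.hypot(*r),np.arctan2(r[1],r[0])%6.283-.149)
i=cv2.cvtColor(cv2.imread('pics/w4.png'),cv2.COLOR_BGR2HSV)
for n,lo,hi in(('y',(20,120,100),(32,255,255)),('r',(0,170,120),(4,255,255))):
    m=cv2.inRange(i,lo,hi);v,u=np.nonzero(m);print(n,len(u),u.min(),u.max(),v.min(),v.max())
    for k in range(v.min(),v.max()+1,3):print(k,u[v==k].mean().round(2) if (v==k).any() else '',(v==k).sum(),end=' ; ')
crop('w4','w4c',300,0,560,200,3)
```

```text
8.4 [0.5526813  0.13543915 0.01311723] [-11.43531712   5.55323292   9.56164453] 0.010471117135105741
0.03876214280553837 2.7386169281748862Traceback (most recent call last):
  File "<stdin>", line 6, in <module>
    return umr_minimum(a, axis, None, out, keepdims, initial, where)
ValueError: zero-size array to reduction operation minimum which has no identity
```

The marks are out of the camera's view from here, so I'll release, lift and look.

Emit:
{"name": "apply_moves", "arguments": {"plan": [[[0, 0, 0], 0, 0.4], [[0, 0, 0], 0, 0.4], [[0, 0, 0], 0, 0.4], [[-10, 0, 0], 0, 0.4], [[-40, 0, 0], 0, 0.4], [[-75, 0, -20], 0, 0.4], [[-75, 10, -60], 0, 0.4], [[-75, 20, -80], 0, 0.4]]}}

```text
time: 9.2
position: [0.6368, 0.0988, 0.0918]
tcp_rot: [-2.143, 0.177, 2.127]
contact_force: [0.5, -0.5, -0.8]
finger_gap: 0.0342
```

Emit:
{"name": "apply_moves", "arguments": {"plan": [[[0, 20, 0], 0, 0.4], [[0, 40, 0], 0, 0.4], [[0, 40, 0], 0, 0.4], [[0, 40, 0], 0, 0.4], [[0, 40, 0], 0, 0.4]]}}

```text
time: 9.7
position: [0.6262, 0.0608, 0.0884]
tcp_rot: [-2.136, 0.176, 2.134]
contact_force: [0.3, -0.3, 0.9]
finger_gap: 0.0342
```

```bash
cat > m.py <<'E'
from h import *
import sys
f=sys.argv[1]; snap('wrist',f);s=env.state();print(s['time'],s['position'],s['contact_force'],s['finger_gap'])
i=cv2.cvtColor(cv2.imread(f'pics/{f}.png'),cv2.COLOR_BGR2HSV)
for n,lo,hi in(('y',(18,110,90),(34,255,255)),('r',(0,170,110),(5,255,255))):
    m=cv2.inRange(i,lo,hi);m[230:]=0;v,u=np.nonzero(m);print(n,len(u))
    if len(u):
        for k in range(v.min(),v.max()+1,2):print(k,(v==k).sum(),u[v==k].mean().round(1),end='; ')
        print()
E
python3 m.py w5
```

```text
9.75 [0.62620155 0.06091989 0.08832202] [ 0.95066256  0.25507019 -0.62573719] 0.0341904919352386
y 317
98 8 241.5; 100 10 241.5; 102 9 242.0; 104 9 242.0; 106 9 242.0; 108 9 242.0; 110 9 242.0; 112 9 242.0; 114 9 242.0; 116 9 242.0; 118 9 242.0; 120 9 242.0; 122 9 242.0; 124 9 242.0; 126 9 242.0; 128 7 242.0; 130 6 242.5; 132 6 242.5; 134 6 242.5; 
r 694
50 7 242.1; 52 22 237.5; 54 22 238.3; 56 22 238.5; 58 21 238.6; 60 22 238.5; 62 22 238.5; 64 22 238.5; 66 22 238.5; 68 22 238.5; 70 19 239.7; 72 6 238.7; 74 6 239.5; 76 6 239.5; 78 6 239.5; 80 6 239.5; 82 6 239.5; 84 5 239.4; 86 6 239.5; 88 6 239.5; 90 6 239.5; 92 8 239.5; 94 6 239.8; 96 0 nan; 98 0 nan; 100 0 nan; 102 0 nan; 104 0 nan; 106 0 nan; 108 0 nan; 110 0 nan; 112 0 nan; 114 0 nan; 116 0 nan; 118 0 nan; 120 0 nan; 122 0 nan; 124 0 nan; 126 0 nan; 128 0 nan; 130 0 nan; 132 0 nan; 134 0 nan; 136 0 nan; 138 0 nan; 140 0 nan; 142 0 nan; 144 0 nan; 146 0 nan; 148 0 nan; 150 0 nan; 152 0 nan; 154 0 nan; 156 0 nan; 158 0 nan; 160 0 nan; 162 0 nan; 164 0 nan; 166 0 nan; 168 0 nan; 170 0 nan; 172 0 nan; 174 0 nan; 176 0 nan; 178 0 nan; 180 0 nan; 182 0 nan; 184 0 nan; 186 0 nan; 188 0 nan; 190 0 nan; 192 0 nan; 194 0 nan; 196 0 nan; 198 0 nan; 200 0 nan; 202 0 nan; 204 0 nan; 206 0 nan; 208 0 nan; 210 0 nan; 212 0 nan; 214 0 nan; 216 1 556.0; 218 6 556.5; 220 7 556.0; 222 8 555.5; 224 9 555.0; 226 8 553.5; 228 7 553.0; m.py:8: RuntimeWarning: Mean of empty slice.
  for k in range(v.min(),v.max()+1,2):print(k,(v==k).sum(),u[v==k].mean().round(1),end='; ')
  ret = ret.dtype.type(ret / rcount)
```

View pics/w5.png

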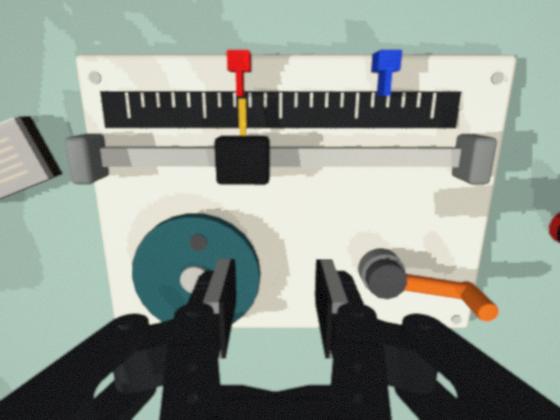

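The red nose (u≈239.5) and pointer (u≈242) are nearly in line, with the pointer slightly right, i.e. short. I'll lower the camera and centre it over the mark, so parallax drops out.

Emit:
{"name": "apply_moves", "arguments": {"plan": [[[15, -12, 0], 0, 0.4], [[30, -22, 0], 0, 0.4], [[40, -22, 0], 0, 0.4], [[40, -22, 0], 0, 0.4], [[40, -22, 0], 0, 0.4], [[40, -22, 0], 0, 0.4]]}}

```text
time: 10.35
position: [0.6302, 0.0817, 0.0484]
tcp_rot: [-2.136, 0.177, 2.134]
contact_force: [0.4, 0.5, 0.1]
finger_gap: 0.0346
```

```bash
sed -i 's/m\[230:\]=0/m[200:]=0;m[:,:200]=0;m[:,350:]=0/' m.py; python3 m.py w6 2>&1
python3 - <<'E'
from h import *
i=cv2.imread('pics/w6.png')
for v in range(38,120,8): print(v,[tuple(i[v,u]) and '%d/%d/%d'%tuple(i[v,u][::-1]) for u in range(262,292)] if v in(54,62,78,94) else '')
E
```

```text
10.4 [0.63030494 0.08165939 0.04874125] [0.52682938 0.41233248 0.29576686] 0.03379219628305213
y 432
99 8 276.5; 101 10 276.5; 103 10 276.5; 105 10 276.5; 107 10 276.5; 109 10 276.5; 111 10 276.5; 113 10 276.5; 115 10 276.5; 117 10 276.5; 119 10 276.5; 121 10 276.5; 123 10 276.5; 125 10 276.5; 127 10 276.5; 129 10 276.5; 131 10 276.5; 133 10 276.5; 135 8 276.5; 137 7 276.0; 139 7 276.0; 141 8 276.5; 143 8 276.5; 
r 864
41 25 273.0; 43 27 273.0; 45 27 273.0; 47 27 273.0; 49 26 273.5; 51 25 273.8; 53 26 273.5; 55 26 273.5; 57 26 273.5; 59 26 273.5; 61 26 273.5; 63 26 273.5; 65 23 273.8; 67 9 274.0; 69 6 273.5; 71 6 273.5; 73 6 273.5; 75 5 273.8; 77 6 273.5; 79 6 273.5; 81 6 273.5; 83 6 273.5; 85 6 273.5; 87 6 273.5; 89 6 273.5; 91 8 273.5; 93 9 273.0; 95 9 273.0; 
38 
46 
54 ['226/28/25', '226/24/27', '226/33/29', '227/33/31', '225/27/27', '226/26/29', '225/29/28', '226/30/26', '226/28/28', '228/30/27', '232/34/30', '235/31/24', '237/29/26', '238/34/34', '237/29/25', '238/32/31', '236/21/22', '236/25/24', '237/29/28', '236/31/31', '237/30/29', '237/27/29', '237/29/25', '232/32/26', '22
[... 651 characters left out ...]
/26', '225/30/27', '225/21/25', '227/35/32', '228/71/63', '224/123/113', '217/170/157', '207/192/178', '204/200/182', '205/199/184', '206/202/185', '206/201/185', '205/199/185', '208/202/187', '208/203/187', '206/199/184', '206/201/186', '203/199/183', '203/201/183', '205/200/185']
86 
94 ['54/54/53', '106/101/96', '171/167/154', '200/195/181', '174/171/156', '119/116/107', '96/62/58', '139/35/36', '188/32/31', '211/20/24', '220/32/32', '220/28/26', '219/25/24', '221/27/28', '212/25/23', '173/29/31', '115/36/32', '58/35/35', '42/39/40', '59/59/58', '109/107/100', '151/149/140', '161/160/149', '131/129/119', '79/78/75', '38/41/40', '32/34/34', '30/33/31', '32/34/35', '34/31/35']
102 
110 
118
```

Near-parallax-free reading: pointer at u 276.5, nose at 273.4, so about 1.6 mm short and the wheel needs +0.205 rad (7 mm at the pin). I'll regrip the pin near (0.5555, 0.136).

Emit:
{"name": "apply_moves", "arguments": {"plan": [[[0, -15, 30], 0, 0.4], [[0, -30, 60], 0, 0.4], [[0, -42, 82], 0, 0.4], [[0, -42, 82], 0, 0.4], [[0, -42, 82], 0, 0.4], [[0, -42, 82], 0, 0.4]]}}

```text
time: 11.0
position: [0.5572, 0.1362, 0.0489]
tcp_rot: [-2.137, 0.178, 2.132]
contact_force: [0.6, 0.1, -0.4]
finger_gap: 0.0344
```

Run:
```python
from h import *
snap('wrist','w7');s=env.state();print(s['position']);
i=cv2.cvtColor(cv2.imread('pics/w7.png'),cv2.COLOR_BGR2HSV)
print(proj('w7',[.558,.1364,.066]))
crop('w7','w7c',180,150,370,310,4)
```

```text
[0.5571793  0.13611472 0.04873374]
(np.float64(276.4248560375961), np.float64(262.7907792487521))
```

View pics/w7c.png

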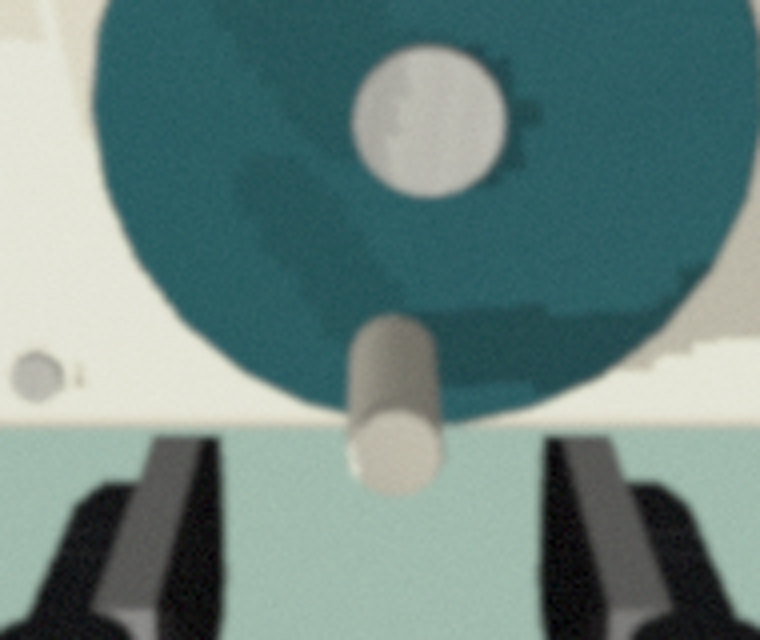

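The pin top is at (279,263) in full-image pixels and the finger midline at u 275.6, so it is about 1 mm to tool +y. View 10 of 12. I'll descend, grip, and advance 7 mm.

Emit:
{"name": "apply_moves", "arguments": {"plan": [[[12, 1, 0], 0, 0.4], [[24, 1, 0], 0, 0.4], [[36, 1, 0], 0, 0.4], [[36, 1, 0], 0, 0.4], [[36, 1, 0], 0, 0.05], [[36, 1, 0], 0, 0.05], [[36, 1, 0], 0, 0.05], [[36, 1, 0], 0, 0.05]]}}

```text
time: 11.85
position: [0.5556, 0.1358, 0.012]
tcp_rot: [-2.136, 0.177, 2.135]
contact_force: [1.6, -0.3, -3.6]
finger_gap: 0.0109
```

Emit:
{"name": "apply_moves", "arguments": {"plan": [[[0, 2, 0], 0, 0.05], [[0, 5, 0], 0, 0.05], [[0, 7, 0], 0, 0.05], [[0, 7, 0], 0, 0.05], [[0, 7, 0], 0, 0.05], [[0, 7, 0], 0, 0.05]]}}

```text
time: 12.45
position: [0.5534, 0.1306, 0.0119]
tcp_rot: [-2.132, 0.174, 2.136]
contact_force: [-1.5, 5.5, -2.2]
finger_gap: 0.0103
```

Emit:
{"name": "apply_moves", "arguments": {"plan": [[[0, 0, 0], 0, 0.4], [[0, 0, 0], 0, 0.4], [[0, 0, 0], 0, 0.4], [[-15, 0, 0], 0, 0.4], [[-36, 0, 0], 0, 0.4], [[-36, 0, 0], 0, 0.4]]}}

```text
time: 13.05
position: [0.5577, 0.1289, 0.0524]
tcp_rot: [-2.143, 0.176, 2.126]
contact_force: [0.3, 0.2, -0.3]
finger_gap: 0.0341
```

Emit:
{"name": "apply_moves", "arguments": {"plan": [[[0, 15, -30], 0, 0.4], [[0, 30, -60], 0, 0.4], [[0, 35, -83], 0, 0.4], [[0, 35, -83], 0, 0.4], [[0, 35, -83], 0, 0.4], [[0, 35, -83], 0, 0.4]]}}

```text
time: 13.65
position: [0.6292, 0.0812, 0.0474]
tcp_rot: [-2.133, 0.177, 2.137]
contact_force: [-0.6, 0.2, -0.4]
finger_gap: 0.0348
```

```bash
python3 m.py w8 2>&1|cut -c1-420
```

```text
13.7 [0.62924696 0.0813681  0.04756321] [-0.4489873   0.23929338  0.62659937] 0.03417227354644322
y 442
97 6 272.5; 99 11 273.0; 101 11 273.0; 103 11 273.0; 105 11 273.0; 107 11 273.0; 109 11 273.0; 111 10 273.5; 113 10 273.5; 115 10 273.5; 117 10 273.5; 119 10 273.5; 121 10 273.5; 123 10 273.5; 125 10 273.5; 127 10 273.5; 129 10 273.5; 131 10 273.5; 133 8 273.5; 135 7 273.0; 137 7 273.0; 139 7 273.0; 141 7 273.0; 143 6 272.5; 
r 866
39 25 272.0; 41 27 272.0; 43 27 272.0; 45 25 272.2; 47 27 272.0; 49 27 272.0; 51 27 272.0; 53 27 272.0; 55 27 272.0; 57 26 272.3; 59 27 272.0; 61 26 272.5; 63 23 272.4; 65 11 272.0; 67 7 272.0; 69 5 272.0; 71 5 272.0; 73 5 272.0; 75 5 272.0; 77 5 272.0; 79 5 272.0; 81 5 272.0; 83 5 272.0; 85 5 272.0; 87 6 272.5; 89 8 272.5; 91 9 272.0; 93 9 272.0;
```

```bash
cat > d.py <<'E'
from h import *
import sys
def meas(f):
    i=cv2.imread(f'pics/{f}.png').astype(float); B,G,Rr=i[...,0],i[...,1],i[...,2]
    def edge(row):
        h=row.max()/2*1.0; a=np.nonzero(row>h)[0]; l,r=a[0],a[-1]
        return ((l-(row[l]-h)/(row[l]-row[l-1]))+(r+(row[r]-h)/(row[r]-row[r+1])))/2
    s=slice(225,330); y=(np.minimum(Rr,G)-B)[:,s]; r=(Rr-G)[:,s]
    vy=[v for v in range(60,150) if y[v].max()>70]; vr=[v for v in range(20,150) if r[v].max()>120]
    ny=[225+edge(y[v]) for v in vy[2:15]]; nr=[225+edge(r[v]) for v in vr[-16:-2]]
    # rows in order, extrapolate to meeting row
    return np.mean(ny),np.std(ny),vy[0],np.mean(nr),np.std(nr),vr[-1],(np.mean(ny)-np.mean(nr))
if __name__=='__main__':
    for f in sys.argv[1:]: print(f,np.round(meas(f),2))
E
python3 d.py w6 w8
```

```text
w6 [2.7652e+02 5.0000e-02 1.0000e+02 2.7335e+02 2.0000e-02 9.5000e+01
 3.1700e+00]
w8 [2.7313e+02 7.0000e-02 9.8000e+01 2.7212e+02 3.0000e-02 9.4000e+01
 1.0100e+00]
```

The pointer is 1.0 px short (0.53 mm), which is about 2.3 mm at the pin. Regripping for a fine correction, targeting measured y ≈ 0.1283.

Emit:
{"name": "apply_moves", "arguments": {"plan": [[[0, -15, 30], 0, 0.4], [[0, -30, 60], 0, 0.4], [[0, -36, 83], 0, 0.4], [[0, -36, 83], 0, 0.4], [[0, -36, 83], 0, 0.4]]}}

```text
time: 14.2
position: [0.5542, 0.1305, 0.0483]
tcp_rot: [-2.137, 0.176, 2.135]
contact_force: [0.6, -0.0, -0.2]
finger_gap: 0.0339
```

Emit:
{"name": "apply_moves", "arguments": {"plan": [[[12, 0, 0], 0, 0.4], [[24, 0, 0], 0, 0.4], [[36, 0, 0], 0, 0.4], [[36, 0, 0], 0, 0.4], [[36, 0, 0], 0, 0.05], [[36, 0, 0], 0, 0.05], [[36, 0, 0], 0, 0.05], [[36, 0, 0], 0, 0.05]]}}

```text
time: 15.0
position: [0.5547, 0.1298, 0.0119]
tcp_rot: [-2.136, 0.177, 2.134]
contact_force: [2.3, -0.1, -4.2]
finger_gap: 0.0105
```

Emit:
{"name": "apply_moves", "arguments": {"plan": [[[0, 1, 0], 0, 0.05], [[0, 2, 0], 0, 0.05], [[0, 2, 0], 0, 0.05], [[0, 2, 0], 0, 0.05]]}}

```text
time: 15.4
position: [0.5547, 0.129, 0.0119]
tcp_rot: [-2.136, 0.175, 2.133]
contact_force: [3.5, 5.5, -6.2]
finger_gap: 0.0103
```

Emit:
{"name": "apply_moves", "arguments": {"plan": [[[0, 1, 0], 0, 0.05], [[0, 1, 0], 0, 0.05], [[0, 1, 0], 0, 0.05]]}}

```text
time: 15.7
position: [0.5546, 0.1286, 0.0119]
tcp_rot: [-2.136, 0.174, 2.132]
contact_force: [3.0, 6.5, -6.7]
finger_gap: 0.011
```

Emit:
{"name": "apply_moves", "arguments": {"plan": [[[0, 0, 0], 0, 0.4], [[0, 0, 0], 0, 0.4], [[0, 0, 0], 0, 0.4], [[-15, 0, 0], 0, 0.4], [[-36, 0, 0], 0, 0.4], [[-36, 0, 0], 0, 0.4]]}}

```text
time: 16.3
position: [0.5573, 0.127, 0.0524]
tcp_rot: [-2.143, 0.176, 2.126]
contact_force: [0.9, 0.9, 1.1]
finger_gap: 0.0337
```

Emit:
{"name": "apply_moves", "arguments": {"plan": [[[0, 15, -30], 0, 0.4], [[0, 30, -60], 0, 0.4], [[0, 34, -83], 0, 0.4], [[0, 34, -83], 0, 0.4], [[0, 34, -83], 0, 0.4], [[0, 34, -83], 0, 0.4]]}}

```text
time: 16.9
position: [0.629, 0.0803, 0.0475]
tcp_rot: [-2.133, 0.177, 2.137]
contact_force: [0.7, -0.5, -0.4]
finger_gap: 0.0345
```

```bash
python3 m.py w9 2>&1|cut -c1-120; python3 d.py w9
```

```text
16.95 [0.62897795 0.08039059 0.04756685] [ 0.362338   0.1743391 -1.2195846] 0.03394102088693456
y 430
97 7 270.0; 99 10 270.5; 101 10 270.5; 103 10 270.5; 105 10 270.5; 107 10 270.5; 109 10 270.5; 111 10 270.5; 113 10 270.
r 878
38 25 270.0; 40 27 270.0; 42 25 270.1; 44 27 270.0; 46 27 270.0; 48 27 270.0; 50 26 270.4; 52 26 270.1; 54 25 270.4; 56 
w9 [2.7028e+02 2.0000e-02 9.8000e+01 2.7013e+02 2.0000e-02 9.3000e+01
 1.5000e-01]
```

The pointer is within 0.15 px (0.08 mm). I'll check once more with the mark exactly at the image centre column, to rule out side-face bias.

Emit:
{"name": "apply_moves", "arguments": {"plan": [[[0, -2.6, 0], 0, 0.4], [[0, -2.6, 0], 0, 0.4], [[0, -2.6, 0], 0, 0.4], [[0, -2.6, 0], 0, 0.4]]}}

```text
time: 17.35
position: [0.6307, 0.0825, 0.0481]
tcp_rot: [-2.135, 0.177, 2.135]
contact_force: [0.0, 0.2, 0.7]
finger_gap: 0.0342
```

```bash
python3 m.py w10 2>&1|head -1; python3 d.py w10
python3 - <<'E'
from h import *
s=env.state();T=R.from_rotvec(s['tcp_rot']).as_matrix();print(s['position'])
# stud from w5 and t0
f='w5'
i=cv2.cvtColor(cv2.imread('pics/w5.png'),cv2.COLOR_BGR2HSV)
print('stud',px(f,488,311,.060),'pivot',px(f,386,280,.038))
E
```

```text
17.4 [0.63072805 0.08242349 0.04809206] [-0.1857465   0.50308536 -0.31348981] 0.034020481743791346
w10 [2.7528e+02 3.0000e-02 1.0100e+02 2.7515e+02 2.0000e-02 9.6000e+01
 1.3000e-01]
[0.63072805 0.08242349 0.04809206]
stud [ 0.54986356 -0.06369902  0.06      ] pivot [ 0.56977381 -0.00641095  0.038     ]
```

Confirmed: 0.13 px, i.e. 0.07 mm. Next the clamp. The stud is at (0.550,-0.064), 60.6 mm from the pivot at (0.570,-0.006), which matches the given 60 mm. I'll move above it.

Emit:
{"name": "apply_moves", "arguments": {"plan": [[[-20, 30, 10], 0, 0.5], [[-20, 65, 25], 0, 0.5], [[-20, 100, 40], 0, 0.5], [[-20, 135, 50], 0, 0.5], [[-20, 157, 56], 0, 0.5], [[-20, 157, 56], 0, 0.5], [[-20, 157, 56], 0, 0.5], [[-20, 157, 56], 0, 0.5]]}}

```text
time: 18.2
position: [0.5501, -0.0627, 0.0682]
tcp_rot: [-2.136, 0.176, 2.135]
contact_force: [0.1, -0.1, -0.1]
finger_gap: 0.0424
```

Run:
```python
from h import *
snap('wrist','w11');s=env.state();p=np.array(s['position']);print(s['time'],p)
i=cv2.cvtColor(cv2.imread('pics/w11.png'),cv2.COLOR_BGR2HSV);m=cv2.inRange(i,(6,150,60),(16,255,255));v,u=np.nonzero(m);print(len(u),u.min(),u.max(),v.min(),v.max())
print('exp',proj('w11',[.5499,-.0637,.06]), 'pivot exp',proj('w11',[.5698,-.0064,.038]))
b=px('t0',397,238,.05);print('bottle',b)
k=v>=v.max()-20;print(u[k].min(),u[k].max())
crop('w11','w11c',140,130,440,330,2.6)
```

```text
18.25 [ 0.55012763 -0.06248001  0.0680901 ]
1933 203 291 208 256
exp (np.float64(278.79060950138347), np.float64(243.78085067311451)) pivot exp (np.float64(177.55410308905942), np.float64(213.3078902910134))
bottle [ 0.56789181 -0.15239406  0.05      ]
267 291
```

View pics/w11c.png

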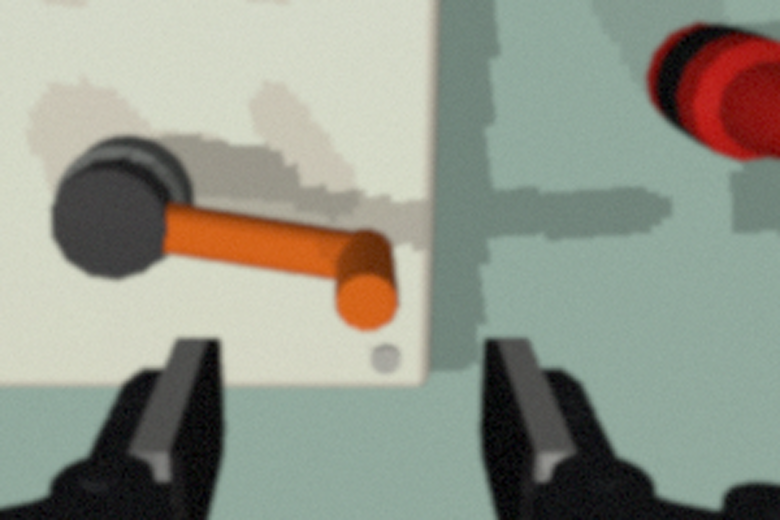

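The stud is at (281,245) in full-image pixels, 1 mm from its predicted place, with the bottle well clear (view 11 of 12). I'll descend and grip.

Emit:
{"name": "apply_moves", "arguments": {"plan": [[[12, 2, 0], 0, 0.5], [[25, 2, 0], 0, 0.5], [[37, 2, 0], 0, 0.5], [[48, 2, 0], 0, 0.5], [[54, 2, 0], 0, 0.5], [[59, 2, 0], 0, 0.5], [[59, 2, 0], 0, 0.5]]}}

```text
time: 18.95
position: [0.5489, -0.0652, 0.0082]
tcp_rot: [-2.133, 0.177, 2.136]
contact_force: [-0.5, 0.7, 0.8]
finger_gap: 0.0425
```

Emit:
{"name": "apply_moves", "arguments": {"plan": [[[0, 0, 0], 0, 0.05], [[0, 0, 0], 0, 0.05], [[0, 0, 0], 0, 0.05], [[0, 0, 0], 0, 0.05], [[0, 0, 0], 0, 0.05], [[0, 0, 0], 0, 0.05]]}}

```text
time: 19.55
position: [0.5499, -0.0658, 0.0097]
tcp_rot: [-2.137, 0.178, 2.134]
contact_force: [-0.7, -1.8, 3.6]
finger_gap: 0.0128
```

Run:
```python
from h import *
s=env.state();p=np.array(s['position'])[:2];T=R.from_rotvec(s['tcp_rot']).as_matrix();c=np.array([.5698,-.0064]);r=p-c
print(np.hypot(*r),s['finger_gap']);a0=np.arctan2(r[1],r[0])
for k in range(1,15):
    a=a0-.1*k;print(k,(T.T@np.r_[c+.06*np.array([np.cos(a),np.sin(a)])-c-.06*r/np.hypot(*r),0]*1e3).round(1)[1:])
```

```text
0.06264203856163408 0.012805211067396323
1 [-1.2  5.9]
2 [-3.1 11.6]
3 [-5.4 17.1]
4 [-8.4 22.3]
5 [-11.8  27.2]
6 [-15.7  31.8]
7 [-20.   35.9]
8 [-24.7  39.6]
9 [-29.8  42.8]
10 [-35.2  45.5]
11 [-40.8  47.6]
12 [-46.6  49.2]
13 [-52.5  50.2]
14 [-58.5  50.5]
```

Emit:
{"name": "apply_moves", "arguments": {"plan": [[[0, -1, 6], 0, 0.05], [[0, -3, 11.5], 0, 0.05], [[0, -5.5, 17], 0, 0.05], [[0, -8.5, 22.5], 0, 0.05], [[0, -12, 27], 0, 0.05], [[0, -15.5, 32], 0, 0.05], [[0, -20, 36], 0, 0.05], [[0, -25, 39.5], 0, 0.05]]}}

```text
time: 20.35
position: [0.5109, -0.036, 0.0094]
tcp_rot: [-2.129, 0.18, 2.148]
contact_force: [-9.9, -10.9, 11.8]
finger_gap: 0.0124
```

Emit:
{"name": "apply_moves", "arguments": {"plan": [[[0, -5, 3], 0, 0.05], [[0, -10, 6], 0, 0.05], [[0, -16, 8], 0, 0.05], [[0, -22, 9.5], 0, 0.05], [[0, -28, 10.5], 0, 0.05], [[0, -31, 11], 0, 0.05], [[0, -31, 11], 0, 0.05], [[0, -31, 11], 0, 0.05]]}}

```text
time: 21.15
position: [0.5061, -0.0026, 0.009]
tcp_rot: [-2.131, 0.178, 2.144]
contact_force: [-4.7, -6.5, 6.9]
finger_gap: 0.0126
```

Close to the expected end at (0.510,-0.0005). I'll push further until the stop shows as force without motion.

Emit:
{"name": "apply_moves", "arguments": {"plan": [[[0, -1.5, 0], 0, 0.05], [[0, -3, 0], 0, 0.05], [[0, -3, 0], 0, 0.05], [[0, -3, 0], 0, 0.05]]}}

```text
time: 21.55
position: [0.506, -0.0024, 0.0089]
tcp_rot: [-2.133, 0.182, 2.149]
contact_force: [-8.1, -16.7, 7.7]
finger_gap: 0.0126
```

Emit:
{"name": "apply_moves", "arguments": {"plan": [[[0, -2, 0], 0, 0.05], [[0, -4, 0], 0, 0.05], [[0, -4, 0], 0, 0.05], [[0, -4, 0], 0, 0.05]]}}

```text
time: 21.95
position: [0.506, -0.0022, 0.0089]
tcp_rot: [-2.136, 0.187, 2.156]
contact_force: [-11.9, -29.5, 7.7]
finger_gap: 0.0127
```

The stop is confirmed: force rose 16 to 29 N while the position stayed put. I'll release while still biased towards the stop, lift straight up, and go back to check the pointer.

Emit:
{"name": "apply_moves", "arguments": {"plan": [[[0, 0, 0], 0, 0.5], [[0, 3, 0], 0, 0.5], [[0, 4, 0], 0, 0.5], [[0, 4, 0], 0, 0.5], [[-20, 4, 0], 0, 0.5], [[-50, 4, 0], 0, 0.5], [[-75, 4, 0], 0, 0.5], [[-75, 4, 0], 0, 0.5]]}}

```text
time: 22.75
position: [0.5123, 0.0015, 0.0881]
tcp_rot: [-2.144, 0.176, 2.127]
contact_force: [0.1, 0.2, 0.0]
finger_gap: 0.0423
```

Emit:
{"name": "apply_moves", "arguments": {"plan": [[[0, -15, -25], 0, 0.5], [[0, -30, -55], 0, 0.5], [[0, -45, -80], 0, 0.5], [[0, -55, -105], 0, 0.5], [[0, -60, -110], 0, 0.5], [[0, -60, -110], 0, 0.5], [[0, -60, -110], 0, 0.5], [[0, -60, -110], 0, 0.5]]}}

```text
time: 23.55
position: [0.6262, 0.0422, 0.0835]
tcp_rot: [-2.133, 0.177, 2.137]
contact_force: [-0.4, 0.1, -0.4]
finger_gap: 0.0428
```

```bash
python3 m.py w12 2>&1|cut -c1-100; python3 d.py w12
```

```text
23.6 [0.62651684 0.0421416  0.08377909] [ 0.07594053  0.26595744 -0.50431968] 0.04236563424105802
y 341
103 5 209.0; 105 10 207.5; 107 10 207.5; 109 10 207.5; 111 9 208.0; 113 10 208.5; 115 10 208.5; 117 
r 552
55 16 207.5; 57 18 209.3; 59 19 209.0; 61 17 208.6; 63 19 209.0; 65 17 208.5; 67 17 208.7; 69 17 208
  return _methods._mean(a, axis=axis, dtype=dtype,
  ret = ret.dtype.type(ret / rcount)
  ret = _var(a, axis=axis, dtype=dtype, out=out, ddof=ddof,
  arrmean = um.true_divide(arrmean, div, out=arrmean,
  ret = ret.dtype.type(ret / rcount)
Traceback (most recent call last):
  File "d.py", line 14, in <module>
    for f in sys.argv[1:]: print(f,np.round(meas(f),2))
                                            ~~~~^^^
  File "d.py", line 12, in meas
    return np.mean(ny),np.std(ny),vy[0],np.mean(nr),np.std(nr),vr[-1],(np.mean(ny)-np.mean(nr))
                                  ~~^^^
IndexError: list index out of range
```

View pics/w12.png

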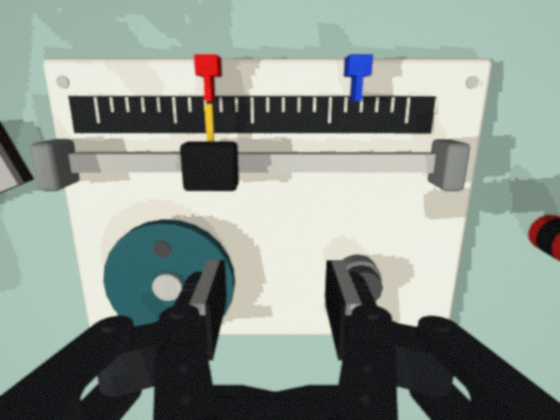

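The pointer bar (u≈208) is in line with the red nose (u≈208), and the lever has gone out of sight towards the robot. That was view 12 of 12, so the last checks are numeric: centred pointer offset, and the lever angle from the scene camera.

Emit:
{"name": "apply_moves", "arguments": {"plan": [[[10, -15, 0], 0, 0.5], [[20, -30, 0], 0, 0.5], [[35, -41, -3], 0, 0.5], [[35, -41, -3], 0, 0.5], [[35, -41, -3], 0, 0.5], [[35, -41, -3], 0, 0.5]]}}

```text
time: 24.2
position: [0.6375, 0.0824, 0.0493]
tcp_rot: [-2.136, 0.177, 2.135]
contact_force: [-0.2, 0.5, 0.3]
finger_gap: 0.0429
```

```bash
python3 m.py w13 2>&1|head -1; python3 d.py w13
python3 - <<'E'
from h import *
snap('scene','s1')
for f in('s0','s1'):
    i=cv2.cvtColor(cv2.imread(f'pics/{f}.png'),cv2.COLOR_BGR2HSV);m=cv2.inRange(i,(5,150,90),(16,255,255));m[:180]=0;m[320:]=0;m[:,:150]=0;m[:,330:]=0
    v,u=np.nonzero(m);print(f,len(u),u.min(),u.max(),v.min(),v.max(),u.mean(),v.mean())
c=np.array([.5698,-.0064]);
for a in (1.3,1.4,1.5):
    w=-1.7365-a; print(a,[np.round(proj('s1',[c[0]+k*np.cos(w),c[1]+k*np.sin(w),z]),1).tolist() for k,z in((.037,.035),(.06,.06),(.06,.03))])
E
```

```text
24.25 [0.63775399 0.08211859 0.04968737] [-0.42985816 -0.1317176  -0.39458696] 0.04279201942886408
w13 [2.7710e+02 7.0000e-02 1.1400e+02 2.7702e+02 7.0000e-02 1.1000e+02
 8.0000e-02]
s0 173 188 215 232 244 200.38728323699422 237.71676300578034
s1 132 204 289 205 258 210.66666666666666 216.8560606060606
1.3 [[212.2, 222.7], [203.9, 209.9], [206.0, 217.8]]
1.4 [[213.6, 221.7], [206.2, 208.4], [208.2, 216.3]]
1.5 [[215.1, 220.9], [208.6, 207.1], [210.5, 215.0]]
```

Final offset is 0.08 px (about 0.04 mm). The stud's pixels match the 1.5 rad stop. I'll lift clear and hand in.

Emit:
{"name": "apply_moves", "arguments": {"plan": [[[-30, 0, 0], 0, 0.5], [[-70, 0, 0], 0, 0.5], [[-100, 0, 0], 0, 0.5], [[-100, 0, 0], 0, 0.5]]}}

```text
time: 24.7
position: [0.6414, 0.0818, 0.1567]
tcp_rot: [-2.148, 0.177, 2.121]
contact_force: [0.9, 0.4, 1.1]
finger_gap: 0.0429
```

```bash
python3 -c "
from rig import env
s=env.state();print(s['time'],s['position'],s['contact_force']);print(env.job_done())"
```

```text
24.7 [0.64139939 0.08175539 0.15665915] [0.89622186 0.43225477 1.06357472]
the job is handed in; nothing more can be done
None
```

The pointer is set to the red mark and the orange clamp lever is over at its stop towards the robot. I handed the job in at 24.7 s with the arm raised clear.

I turned the wheel by its pin about +2.9 rad, in one long turn and two small corrections. I then gripped the lever's stud and swung it round.

**Last checks**
- **Pointer:** after clamping, it was 0.08 px off the red mark in a centred close view, about 0.04 mm. Before clamping it was 0.13 px.
- **Clamp:** the reaction force rose from 17 to 29 N while the stud stayed still. In the scene camera its pixels fit about 1.5 rad, checked by image code only and good to roughly 0.1 rad.
- **Bottle, bur case and tray:** the arm stayed clear of them, but I did not re-measure where they stand.

**What disagreed:** my first grip closed on nothing. The real fingertips sit about 34 mm behind the stated tool point, so they passed above the pin without touching it. I went down further in small steps, watching the force, and the second grip held.

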